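# Tip the carved plaque face up and push it against the bench stop

## Task

Get the carved plaque ready for the chisel: it stands on the dark board beside a plain blank; push it over backwards so that it lies on the board with its rosette facing up, then push it along the board until its top edge sits flush and square against the stop strip. Only push it, never lift it, and leave the plain blank standing where it is and the tools, tin, bottle and turned foot undisturbed.

Things in the scene. Friction and masses are not known exactly. Their poses are not given: they have to be found in the camera images.
- plaque_center (a point): centre of the carved plaque, a loose light-wood block 32 mm thick (x), 95 mm wide (y), 130 mm tall (z), 0.2 to 0.35 kg, starting upright on its lower 32 x 95 mm edge on the board. Point: middle of the block, 65 mm above the lower edge. -x points out of the carved front, at the start roughly towards the robot; z runs to the top edge. Rosette up: -x points up and this point is 28 mm above the bench.
- plaque_top (a point): middle of the plaque's top edge face (the 32 x 95 mm face opposite the one it stands on), 65 mm from the centre; axes as plaque_center
- stop_face (a point): middle of the stop's near face, at its foot, level with the board's top (12 mm above the bench). x points square into the stop, away from the robot, y along the stop, z up. The fixed board is darker wood, 280 mm deep, 450 mm wide, 12 mm thick; the stop is a straight strip 22 mm high, 25 mm thick along its far edge; the board runs 255 mm from this face towards the robot.
- blank: a plain, uncarved loose light-wood block, 60 mm square, 110 mm tall, standing on the same board beside the plaque, either to its left or its right; leave it. Origin at the centre of its underside
- mallet: carver's round wooden mallet standing on its head, 94 mm across, 222 mm tall; origin at the centre of its underside
- foot: turned light-wood furniture foot, standing, 60 mm across, 140 mm tall; origin at the centre of its underside
- gouge: carving gouge with a wooden handle, lying beside the board, 24 mm high; along x from -113 mm (handle end) to +126 mm (steel tip) of its origin
- glue: white glue bottle, standing, 60 mm across, 170 mm tall; origin at the centre of its underside
- wax_tin: low round steel wax tin, 72 mm across, 45 mm tall, just beyond the stop; origin at the centre of its underside
- clamp: F-clamp lying flat on the bench, bar 260 mm long along its x axis, jaws and handle reaching 88 mm to its -y side, about 22 mm high; origin under the middle of the bar
- plaque: the same carved plaque; origin at the centre of the lower edge face on which it stands at the start, axes as plaque_center. Its front bears a round rosette 68 mm across, 18 to 21 mm proud, centred 54 mm above the lower edge; above 90 mm the front is flat but for thin mouldings 2.5 mm proud near its sides. Its back is flat.
Mind the look-alikes: they are no part of the job. What is shaped like the plaque but blue or turquoise is not meant.

How it is judged (in metres and radians):
On the way, in this order (a step that is already met when the one before it is completed fails the run):
1. the plaque has been tipped over and lies on its back on the board, rosette up (angle between plaque_center's own x axis and vertical above 3.05 rad and height (world z) of plaque_center below 0.036 m), for 0.2 s.
2. the plaque's top edge is flush and square against the stop (all of step 1 and x of plaque_top in the frame of stop_face above -0.0035 m and angle between the y axis of plaque_center and the y axis of stop_face, either way round below 0.045 rad and y of plaque_center in the frame of stop_face between -0.19 and 0.19 m), for 0.2 s.
At the end, for the whole second after the job is handed in: The plaque lies flat on the board, rosette up (within 0.09 rad), its top edge within 3.5 mm of the stop's near face and parallel to it within 0.045 rad, its centre within 190 mm of the stop's middle along the stop, at rest; the blank still stands within 15 mm of where it was (all of step 2 and linear speed of plaque below 0.01 m/s and angle between blank's own z axis and vertical below 0.1 rad and distance of blank from where it was at the start of the episode below 0.015 m); the robot touches nothing.
It fails at once if the plaque is lifted or carried (height (world z) of plaque_center above 0.09 m or (angle between plaque_center's own z axis and vertical above 1.22 rad and height (world z) of plaque_center above 0.064 m)).
It fails at once if the plaque is knocked off the board (height (world z) of plaque_center below 0.022 m).
It fails at once if the blank is knocked over or pushed away (distance of blank from where it was at the start of the episode above 0.015 m or angle between blank's own z axis and vertical above 0.2 rad).
It fails at once if a bystander (mallet, turned foot, gouge, glue, tin, clamp) is disturbed (distance of any of mallet, foot, gouge, glue, wax_tin, clamp from where it was at the start of the episode above 0.02 m).
It also fails if it takes over 67 s, if anything falls off the work surface, if the arm or the gripper's body presses on something with over 40 N, if the wrist force passes 120 N, or if a joint passes its speed limit or range.

## Robot

A 6-joint arm with a two-finger parallel gripper is mounted at the origin on the work surface. World frame = base frame: x ahead of the robot, y to its left, z up, the work surface at z = 0. Lengths are in mm, angles in rad, forces in N, time in s.
With the tool pointing down it reaches from about 375 to 975 mm from the base axis. Payload 3.8 kg.
Tool frame: the origin (TCP) lies midway between the tips of the shut fingers; the grasp point (between the pads) lies 19 mm behind it (arm.grip_depth is the distance from the TCP to the grasp point, in mm); z points along the fingers, y is the direction in which the jaws open and shut (so a half turn about z gives the same grasp; the last joint's range is limited). The gripper opens to 88 mm and grips with 3 to 60 N. Pads are 18 mm wide; open, the fingers measure 123 mm over their backs; the gripper's body (75 mm by 187 mm) begins 45 mm behind the grasp point.
Start: joints at [-1.343, 0.264, 1.604, -0, 1.274, -0.037], TCP at [176.653, -651.469, 207.606] pointing down, gripper open.
Joint ranges: [-2.63, 2.63], [-0.94, 2.18], [0.31, 2.57], [-1.31, 4.45], [0, 2.66], [-2.55, 2.55]. Speed limits (rad/s): [2.57, 2.57, 3.14, 3.14, 3.14, 3.14].

## Interface

Orientations are given as a unit quaternion [w, x, y, z].
In Python, from station import arm gives the robot as it stands.
- The arm moves only by the tool move_arm, never from a script. Its arguments are lists of equal length, an entry for each row: "linear": the shift along the world's x, y, z normalised to -1 to 1, where 1 is 0.12 m, a list of three; "rot": the turn, a rotation vector about the world's x, y, z normalised to -1 to 1, where 1 is 90 degrees, a list of three; "claw": the finger opening in mm, from 0 to 88.1. A call has exactly 10 rows; each row shifts and turns the commanded pose from where the row before left it; what a row does not reach is not made up. A row lasts 1/10 s, in which the tool goes at most 50 mm and 8.59 degrees, less where a joint would pass 70% of its speed; a pose out of reach is approached as far as the arm can. A call with a number of a shift or a turn outside -1 to 1 is refused whole. A call with a gripper value outside its range is refused whole. The fingers move at their own pace and stop on an object; "grip_force" is the grip in N (left out, the last holds). Time passes only in rows, so rows that do not move let the fingers close, or fill a call up. It gives the time, the measured TCP pose, the force and the opening at its end, in the units of the state.
- arm.get_state(): the state, without advancing time (a new reading comes with each control period).
- arm.get_image(name): name is "scene" or "top" or "wrist"; returns a dict with "img" (400x640x3 uint8, red, green, blue), "K" (3x3 intrinsics, pixels), "world_from_camera" (4x4, takes a point from camera to world coordinates); the wrist camera has in their place "tool_from_camera" (4x4, takes a point from camera to tool coordinates, whose origin is the TCP and whose axes are the flange's). Camera axes: x right, y down, z forward; pixel columns grow to the right and rows downward; lengths in mm; the calibration is good to about 2 mm. The wrist camera is an equidistant fisheye: a pixel r from the principal point sees the ray r / f radians off the axis. A picture is of the moment at which its call begins: read the wrist's pose just before it. There is no depth.
- arm.close_job(): hands the job in, once; it reports no verdict.
The state is a dict: "time_s": time; "joint_positions": joint angles; "qvel": joint speeds; "effort": joint torques, N m; "tool_pos": TCP position; "ee_rot": TCP orientation; "force": force on the tool from outside, world axes, zero at the start; "ft_torque": the same for the moment, N m; "finger_gap": finger opening in mm.
Only numpy, scipy, OpenCV 4.12 (cv2) and the standard library are available. Lean on these libraries where they do the work, as an engineer would, in place of code of your own. Each camera call takes 0.05 s, during which the arm holds its last target. There are 200 camera calls.

## Working session

There is one attempt and no reset: what is moved stays moved. The work goes in short steps, Python scripts to look and compute and a tool call to move; the robot and the scene stay as the last step left them, time stands still between calls to the robot, and variables do not carry over. Pictures are saved under pics/ and viewed, about 8 in all and at most 12, crops included, and the job is handed in when it is done.

Besides the shell and the picture viewer there is one more tool, called after "Request:" as name(argument=value, ...) on one line, values as JSON. move_arm: Moves the arm, as the interface text tells. Scaled input: -1 to 1 covers 0.12 m each way for a shift and 90 degrees each way for a turn. Its arguments: {"type":"object","properties":{"linear":{"type":"array","items":{"type":"array","items":{"type":"number"}}},"rot":{"type":"array","items":{"type":"array","items":{"type":"number"}}},"claw":{"type":"array","items":{"type":"number"}},"grip_force":{"type":"number"}},"required":["linear","rot","claw"]}

```bash
ls; mkdir -p pics; python3 - <<'E'
from station import arm
import cv2,numpy as np
for n in("scene","top"):
    d=arm.get_image(n); cv2.imwrite(f"pics/{n}0.png",d["img"][:,:,::-1]); np.savez(f"{n}.npz",K=d["K"],T=d["world_from_camera"])
    print(n,np.round(d["K"],1).tolist(),np.round(d["world_from_camera"],3).tolist())
s=arm.get_state();print(s["ee_rot"],s["tool_pos"],s["time_s"])
E
```

```text
pics
scene [[390.0, 0.0, 325.1], [0.0, 390.0, 202.8], [0.0, 0.0, 1.0]] [[-0.331, 0.8, -0.5, 1170.861], [0.943, 0.288, -0.165, 238.459], [0.011, -0.526, -0.85, 1125.327], [0.0, 0.0, 0.0, 1.0]]
top [[387.9, 0.0, 324.5], [0.0, 387.9, 196.6], [0.0, 0.0, 1.0]] [[0.015, -0.982, 0.191, 360.249], [-1.0, -0.012, 0.018, 26.763], [-0.015, -0.191, -0.981, 1244.694], [0.0, 0.0, 0.0, 1.0]]
[-1.00459399e-03  9.91249142e-01  1.32000451e-01 -1.04513302e-04] [ 176.47739342 -650.79278381  206.42485525] 0.1
```

View pics/scene0.png

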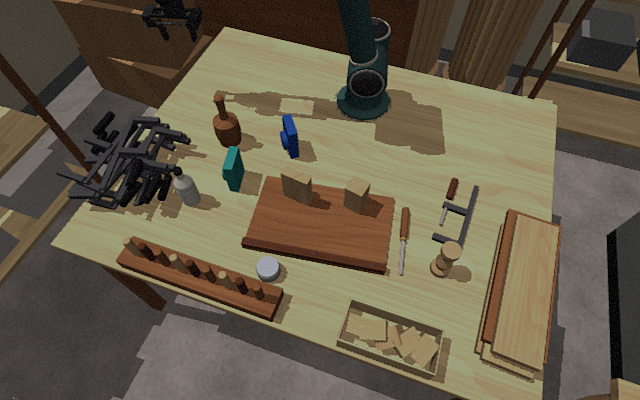

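View pics/top0.png

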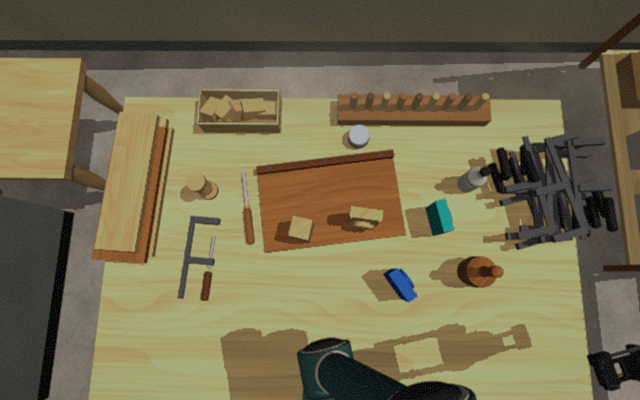

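The top view shows the plaque at about (366,216) with its rosette side towards the robot. The blank is at (300,229), on the left (+y), and the stop runs from (257,170) to (393,154). The blue and turquoise blocks are decoys. I'll enlarge crops of both views.

```bash
python3 - <<'E'
import cv2
t=cv2.imread("pics/top0.png")[140:260,245:415]; s=cv2.imread("pics/scene0.png")[155:275,235:405]
f=lambda a:cv2.resize(a,None,fx=4.5,fy=4.5,interpolation=cv2.INTER_CUBIC)
cv2.imwrite("pics/ct.png",f(t));cv2.imwrite("pics/cs.png",f(s))
E
```

```text
(no output)
```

View pics/ct.png

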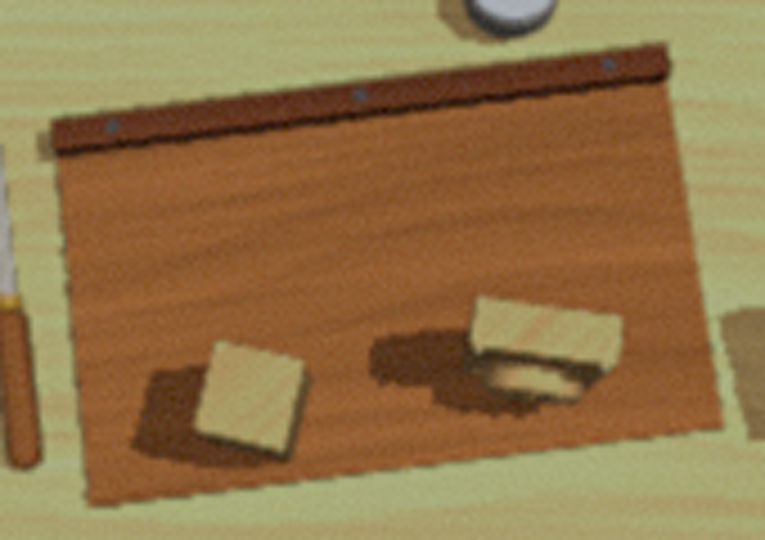

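View pics/cs.png

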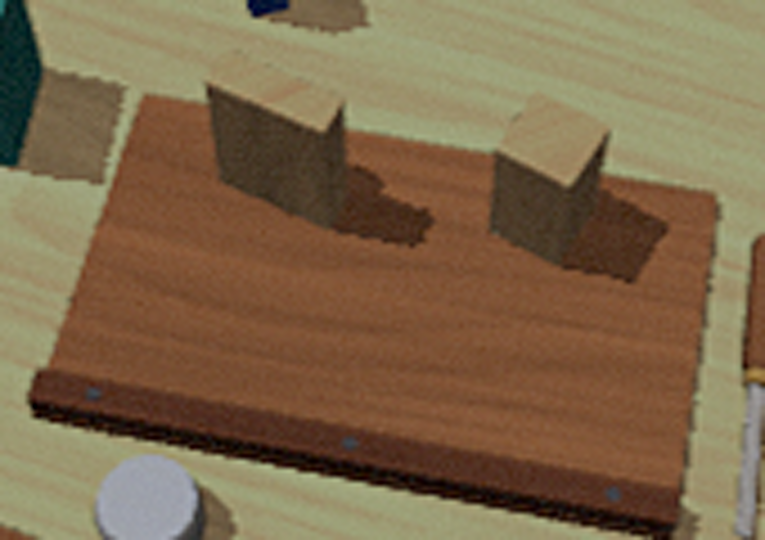

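The top crop gives these pixel positions:
- Plaque top corners: (478,297), (622,318), (613,370) and (470,347).
- Blank top corners: (217,342), (304,360), (287,456) and (197,430).
- Stop foot line: (63,157) to (668,83).

In the scene crop the plaque top corners are (328,130) back-left, (208,86) back-right, (345,100) front-left and (245,50) front-right.

```bash
cat > geo.py <<'E'
import numpy as np
C={n:np.load(f"{n}.npz") for n in("scene","top")}
O={"top":(245,140),"scene":(235,155)}
def ray(n,p,crop=True):
    u=np.array(p,float)
    if crop: u=(u+.5)/4.5-.5+O[n]
    T=C[n]["T"]; d=T[:3,:3]@np.linalg.solve(C[n]["K"],[*u,1]); return T[:3,3],d/np.linalg.norm(d)
def atz(n,p,z,crop=True):
    o,d=ray(n,p,crop); return o+d*(z-o[2])/d[2]
def tri(a,b):
    o,d=ray("top",a);q,e=ray("scene",b)
    s=np.linalg.lstsq(np.c_[d,-e],q-o,rcond=None)[0]
    A,B=o+d*s[0],q+e*s[1]; return (A+B)/2,np.linalg.norm(A-B)
E
python3 - <<'E'
from geo import *
np.set_printoptions(suppress=True,precision=1)
P=[(478,297),(622,318),(613,370),(470,347)];S=[(328,130),(208,86),(245,50),(345,100)]
for a,b in zip(P,S): print("plq",*tri(a,b),atz("top",a,142),atz("scene",b,142))
for a,b in zip([(217,342),(304,360),(287,456),(197,430)],[(569,185),(497,152),(538,93),(608,132)]): print("blk",*tri(a,b),atz("top",a,122))
for a in [(63,157),(668,83)]: print("stopfoot",atz("top",a,12))
for a in [(52,120),(668,45)]: print("stop far top",atz("top",a,34))
for a in [(90,505),(722,428)]: print("board near",atz("top",a,12))
E
```

```text
plq [548.  -27.5 144.4] 4.0591471102559185 [549.  -29.6 142. ] [546.1 -26.1 142. ]
plq [ 536.8 -120.4  137.1] 3.2867670374836306 [ 536.5 -121.3  142. ] [ 539.7 -117.   142. ]
plq [ 501.9 -110.5  140.2] 10.191609370069411 [ 503.1 -115.2  142. ] [ 502.3 -104.7  142. ]
plq [517.  -24.7 139.4] 0.030717822581184637 [516.6 -24.5 142. ] [518.8 -24.  142. ]
blk [520.6 138.8 122.5] 0.11371511457250298 [520.7 138.8 122. ]
blk [509.7  83.1 119.5] 1.9492184816544258 [509.6  82.  122. ]
blk [447.8  93.6 113.1] 2.9750225576582934 [447.5  91.6 122. ]
blk [464.  151.  114.6] 0.4238477086691819 [463.4 150.  122. ]
stopfoot [671.2 266.4  12. ]
stopfoot [ 731.7 -174.8   12. ]
stop far top [692.9 271.4  34. ]
stop far top [ 753.6 -171.8   34. ]
board near [419.9 235.5  12. ]
board near [ 479.8 -207.9   12. ]
```

Request:
move_arm(linear=[[0,0,0.31],[0,0,0.31],[0.14,0.32,0],[0.14,0.32,0],[0.14,0.32,0],[0.14,0.32,0],[0.14,0.32,0],[0.14,0.32,0],[0.14,0.32,0],[0.14,0.32,0]], rot=[[0,0,0],[0,0,0],[0,0,0],[0,0,-0.065],[0,0,-0.065],[0,0,-0.065],[0,0,-0.065],[0,0,0],[0,0,0],[0,0,0]], claw=[40,40,40,40,40,40,40,40,40,40])

```text
time_s: 1.1
tool_pos: [311.2, -342.4, 281.5]
ee_rot: [-0.0, 0.997, -0.072, -0.0]
force: [1.2, -0.2, -1.1]
finger_gap: 40.3
```

Request:
move_arm(linear=[[0.14,0.32,0],[0.14,0.32,0],[0.14,0.32,0],[0.14,0.32,0],[0.14,0.32,0],[0.14,0.32,0],[0.14,0.2,0],[0,0,0],[0,0,0],[0,0,0]], rot=[[0,0,0],[0,0,0],[0,0,0],[0,0,0],[0,0,0],[0,0,0],[0,0,0],[0,0,0],[0,0,0],[0,0,0]], claw=[40,40,40,40,40,40,40,40,40,40])

```text
time_s: 2.1
tool_pos: [428.1, -90.5, 281.7]
ee_rot: [0.0, 0.997, -0.072, -0.0]
force: [-1.0, 0.3, 0.0]
finger_gap: 40.0
```

```bash
cat > st.py <<'E'
from station import arm
import numpy as np
from scipy.spatial.transform import Rotation as R
s=arm.get_state(); q=s["ee_rot"]; M=R.from_quat(np.r_[q[1:],q[0]]).as_matrix()
print(round(s["time_s"],2),np.round(s["tool_pos"],1),"jaw yaw",round(np.degrees(np.arctan2(M[0,1],-M[1,1])),2),"z",np.round(M[:,2],3),"F",np.round(s["force"],1),s["finger_gap"],np.round(s["joint_positions"],2))
E
python3 st.py
```

```text
2.1 [428.1 -90.5 281.7] jaw yaw -8.26 z [-0.001 -0.    -1.   ] F [-1.   0.3  0. ] 40.022993107967096 [-0.26 -0.24  1.98 -0.    1.4   1.45]
```

Request:
move_arm(linear=[[0.02,0.04,-0.2],[0.02,0.04,-0.2],[0.02,0.04,-0.2],[0.02,0.04,-0.2],[0.02,0.04,-0.2],[0.02,0.04,-0.2],[0.02,0,-0.16],[0.02,0,0],[0.02,0,0],[0,0,0]], rot=[[0,0,0],[0,0,0],[0,0,0],[0,0,0],[0,0,0],[0,0,0],[0,0,0],[0,0,0],[0,0,0],[0,0,0]], claw=[40,40,40,40,40,40,40,40,40,40])

```text
time_s: 3.1
tool_pos: [451.6, -62.0, 120.3]
ee_rot: [0.0, 0.997, -0.072, 0.001]
force: [0.2, -0.7, 0.4]
finger_gap: 40.0
```

```bash
python3 st.py; python3 - <<'E'
from station import arm
import cv2
d=arm.get_image("wrist"); cv2.imwrite("pics/w1.png",d["img"][:,:,::-1])
E
```

```text
3.1 [451.6 -62.  120.3] jaw yaw -8.3 z [ 0.003 -0.001 -1.   ] F [ 0.2 -0.7  0.4] 40.012472598722184 [-0.19 -0.08  2.15 -0.    1.07  1.52]
```

View pics/w1.png

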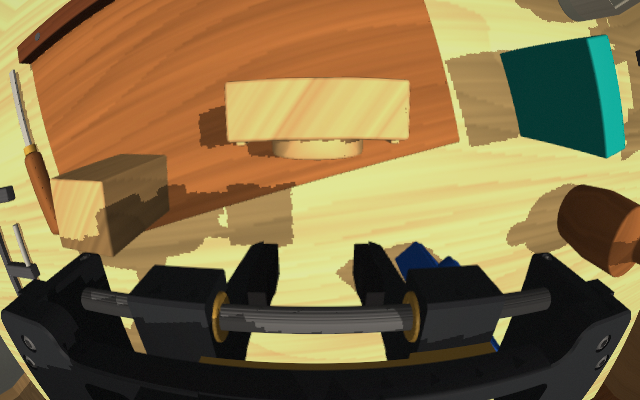

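The plaque's top is at columns 226–409 and rows 80–142, parallel to the jaws and centred between the fingers at about column 316. I'll start the tip push.

Request:
move_arm(linear=[[0.083,-0.012,0],[0.083,-0.012,0],[0.083,-0.012,0],[0.083,-0.012,0],[0.041,-0.006,0],[0.041,-0.006,0],[0.041,-0.006,0],[0.041,-0.006,0],[0.041,-0.006,0],[0.041,-0.006,0]], rot=[[0,0,0],[0,0,0],[0,0,0],[0,0,0],[0,0,0],[0,0,0],[0,0,0],[0,0,0],[0,0,0],[0,0,0]], claw=[40,40,40,40,40,40,40,40,40,40])

```text
time_s: 4.15
tool_pos: [519.9, -71.2, 118.8]
ee_rot: [-0.0, 0.997, -0.072, -0.0]
force: [0.3, -1.0, -0.5]
finger_gap: 40.0
```

Request:
move_arm(linear=[[0.041,-0.006,0],[0.041,-0.006,0],[0.041,-0.006,0],[0.041,-0.006,0],[0.041,-0.006,0],[0.041,-0.006,0],[0,0,0],[0,0,0],[0,0,0],[0,0,0]], rot=[[0,0,0],[0,0,0],[0,0,0],[0,0,0],[0,0,0],[0,0,0],[0,0,0],[0,0,0],[0,0,0],[0,0,0]], claw=[40,40,40,40,40,40,40,40,40,40])

```text
time_s: 5.15
tool_pos: [548.9, -75.4, 118.8]
ee_rot: [-0.0, 0.997, -0.072, -0.0]
force: [1.0, -0.1, 0.4]
finger_gap: 39.4
```

```bash
python3 st.py; python3 - <<'E'
from station import arm
import cv2
d=arm.get_image("wrist"); cv2.imwrite("pics/w2.png",d["img"][:,:,::-1])
E
```

```text
5.15 [548.9 -75.4 118.8] jaw yaw -8.23 z [-0.  0. -1.] F [ 1.  -0.1  0.4] 39.40161578710141 [-0.18  0.11  1.96  0.    1.08  1.53]
```

View pics/w2.png

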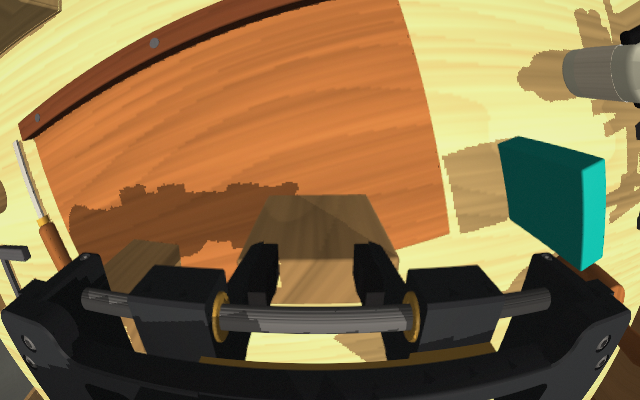

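The wrist view is ambiguous. A plain face with its upper edge near row 260 lies between and behind the fingers, so I'll check with the fixed cameras.

```bash
python3 - <<'E'
from station import arm
import cv2,numpy as np
f=lambda a,k:cv2.resize(a,None,fx=k,fy=k,interpolation=cv2.INTER_CUBIC)
t=arm.get_image("top")["img"][140:260,245:415,::-1]; s=arm.get_image("scene")["img"][135:275,235:405,::-1]
cv2.imwrite("pics/m3.png",np.vstack([f(t,2.2),f(s,2.2)]))
d=arm.get_image("wrist");print({k:np.round(v,3).tolist() for k,v in d.items() if k!="img"})
E
python3 st.py
```

```text
{'K': [[309.707, 0.0, 315.606], [0.0, 309.707, 200.939], [0.0, 0.0, 1.0]], 'tool_from_camera': [[-0.0, -0.952, -0.306, 79.56], [1.0, -0.001, 0.0, -0.34], [-0.001, -0.306, 0.952, -178.734], [0.0, 0.0, 0.0, 1.0]]}
5.35 [549.  -75.5 118.8] jaw yaw -8.23 z [ 0. -0. -1.] F [-0.2  0.3 -0.3] 39.98321382378301 [-0.18  0.11  1.96  0.    1.08  1.53]
```

View pics/m3.png

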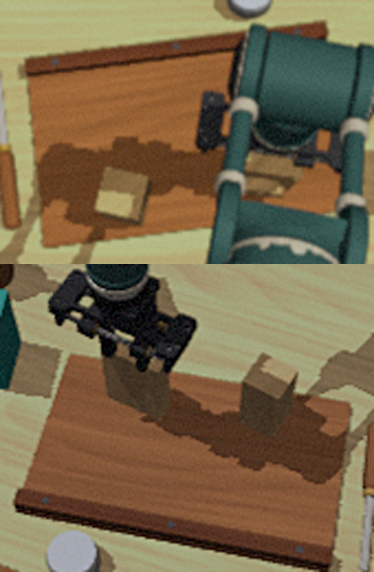

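```bash
cat > wproj.py <<'E'
import numpy as np
from scipy.spatial.transform import Rotation as R
K=309.707;c=np.array([315.606,200.939])
X=np.array([[0,-.952,-.306,79.56],[1,-.001,0,-.34],[-.001,-.306,.952,-178.734],[0,0,0,1]])
def pose(s):
    T=np.eye(4);q=s["ee_rot"];T[:3,:3]=R.from_quat(np.r_[q[1:],q[0]]).as_matrix();T[:3,3]=s["tool_pos"];return T@X
def proj(T,P):
    p=np.linalg.inv(T)@np.r_[P,1];p=p[:3];r=np.hypot(*p[:2]);th=np.arctan2(r,p[2]);return c+K*th*p[:2]/r
def ray(T,u):
    d=(np.array(u,float)-c)/K;th=np.hypot(*d);v=np.r_[d/th*np.sin(th),np.cos(th)];return T[:3,3],T[:3,:3]@v
def atz(T,u,z):
    o,d=ray(T,u);return o+d*(z-o[2])/d[2]
E
python3 - <<'E'
from wproj import *
from station import arm
T=pose(arm.get_state())
Rz=R.from_euler("z",-8.2,degrees=True).as_matrix()
piv=np.array([526,-72,12])+Rz@[16,0,0]
for a in(0,10,15,20,25,30):
    Ry=R.from_euler("y",a,degrees=True).as_matrix()
    print(a,[np.round(proj(T,piv+Rz@Ry@np.array(p))).astype(int).tolist() for p in [(0,47,0),(0,-47,0),(0,47,130),(0,-47,130),(-32,47,130),(-32,-47,130)]])
E
```

```text
0 [[267, 196], [364, 196], [236, 261], [396, 261], [242, 305], [390, 305]]
10 [[267, 196], [364, 196], [232, 224], [399, 224], [236, 277], [396, 277]]
15 [[267, 196], [364, 196], [232, 204], [400, 204], [234, 260], [398, 260]]
20 [[267, 196], [364, 196], [232, 184], [400, 184], [232, 241], [400, 241]]
25 [[267, 196], [364, 196], [232, 164], [399, 164], [230, 221], [402, 221]]
30 [[267, 196], [364, 196], [234, 145], [398, 145], [230, 199], [402, 199]]
```

```bash
python3 - <<'E'
from station import arm
import cv2,numpy as np
d=arm.get_image("scene");im=d["img"][:,:,::-1]
k=7;x0,y0=250,120
o=cv2.resize(im[y0:y0+85,x0:x0+90],None,fx=k,fy=k,interpolation=cv2.INTER_CUBIC)
T=np.linalg.inv(d["world_from_camera"])
for P,c in [((549,-55,119),(0,0,255)),((549,-95,119),(0,0,255)),((541,-75,142),(0,255,0)),((510,-70,142),(255,0,0))]:
    p=d["K"]@(T@np.r_[P,1])[:3];p=p[:2]/p[2]; print(P,p); cv2.circle(o,tuple(int(v) for v in (p-[x0,y0]+.5)*k),3,c,-1)
cv2.imwrite("pics/m4.png",o)
E
```

```text
(549, -55, 119) [298.69680571 185.83027702]
(549, -95, 119) [286.79234316 182.24938484]
(541, -75, 142) [293.25477578 177.79327523]
(510, -70, 142) [298.44110348 170.60618264]
```

View pics/m4.png

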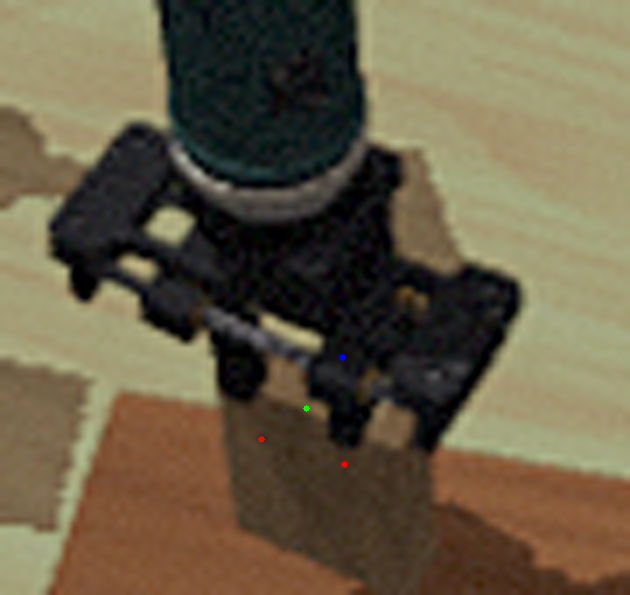

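The plaque is still upright and has not been touched. The opened finger tips sit about 25–30 mm further back than the shut-finger TCP (inner gap 77 px gives a depth of about 161 mm against 194 mm), so they passed over its top. I'll go up, back off and shut the fingers.

Request:
move_arm(linear=[[0,0,0.15],[0,0,0.15],[0,0,0.1],[-0.2,0.028,0],[-0.2,0.028,0],[-0.2,0.028,0],[-0.2,0.028,0],[0,0,0],[0,0,0],[0,0,0]], rot=[[0,0,0],[0,0,0],[0,0,0],[0,0,0],[0,0,0],[0,0,0],[0,0,0],[0,0,0],[0,0,0],[0,0,0]], claw=[40,40,40,40,40,40,0,0,0,0])

```text
time_s: 6.4
tool_pos: [454.3, -62.3, 167.2]
ee_rot: [0.0, 0.997, -0.072, 0.001]
force: [0.0, 0.3, 0.5]
finger_gap: 10.1
```

Request:
move_arm(linear=[[0,0,-0.1],[0,0,-0.1],[0,0,-0.1],[0,0,-0.1],[0,0,0],[0,0,0],[0,0,0],[0,0,0],[0,0,0],[0,0,0]], rot=[[0,0,0],[0,0,0],[0,0,0],[0,0,0],[0,0,0],[0,0,0],[0,0,0],[0,0,0],[0,0,0],[0,0,0]], claw=[0,0,0,0,0,0,0,0,0,0])

```text
time_s: 7.4
tool_pos: [453.5, -62.1, 119.3]
ee_rot: [0.0, 0.997, -0.072, 0.0]
force: [0.1, -0.6, 0.0]
finger_gap: 0.4
```

```bash
python3 st.py; python3 - <<'E'
from station import arm
import cv2,numpy as np
w=arm.get_image("wrist")["img"][50:350,180:460,::-1]
d=arm.get_image("scene");im=d["img"][120:200,250:340,::-1]
a=cv2.resize(w,None,fx=1.4,fy=1.4);b=cv2.resize(im,(400,420),interpolation=cv2.INTER_CUBIC)
cv2.imwrite("pics/m5.png",np.hstack([a,b[:a.shape[0]]]))
from wproj import *
s=arm.get_state();T=np.linalg.inv(d["world_from_camera"])
for h in (0,23):
    P=s["tool_pos"]+[0,0,h];p=d["K"]@(T@np.r_[P,1])[:3];p=p[:2]/p[2]
    print(h,"scene crop px",(p-[250,120])*[400/90,420/80]+[392,0],"wrist crop",[((proj(pose(s),P+[x,0,0])-[180,50])*1.4).round() for x in(-9,9)])
E
```

```text
7.4 [453.5 -62.1 119.3] jaw yaw -8.23 z [ 0.001 -0.    -1.   ] F [ 0.1 -0.6  0. ] 0.3916199017742772 [-0.19 -0.08  2.15  0.    1.07  1.52]
0 scene crop px [647.35997634 221.6015509 ] wrist crop [array([193., 276.]), array([188., 240.])]
23 scene crop px [646.49424855 198.34771304] wrist crop [array([194., 300.]), array([187., 261.])]
```

View pics/m5.png

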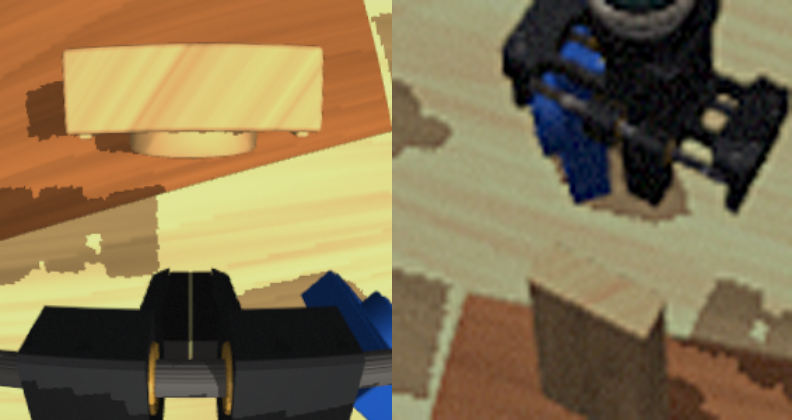

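Even shut, the visible tips sit about 16–30 mm above the nominal TCP. I'll lower to a TCP height of about 100, which contacts the flat top zone either way, and push again.

Request:
move_arm(linear=[[0,0,-0.08],[0,0,-0.08],[0.083,-0.012,0],[0.083,-0.012,0],[0.083,-0.012,0],[0.083,-0.012,0],[0.041,-0.006,0],[0.041,-0.006,0],[0.041,-0.006,0],[0.041,-0.006,0]], rot=[[0,0,0],[0,0,0],[0,0,0],[0,0,0],[0,0,0],[0,0,0],[0,0,0],[0,0,0],[0,0,0],[0,0,0]], claw=[0,0,0,0,0,0,0,0,0,0])

```text
time_s: 8.5
tool_pos: [512.8, -70.7, 99.6]
ee_rot: [-0.0, 0.997, -0.072, -0.0]
force: [-0.2, 0.8, 0.2]
finger_gap: 0.5
```

```bash
python3 st.py; python3 -c "from station import arm;print(arm.grip_depth)"; python3 - <<'E'
from station import arm
import cv2
cv2.imwrite("pics/w6.png",cv2.resize(arm.get_image("wrist")["img"][50:350,180:460,::-1],None,fx=1.4,fy=1.4))
E
```

```text
8.5 [512.8 -70.7  99.6] jaw yaw -8.23 z [-0.  0. -1.] F [-0.2  0.8  0.2] 0.548927147564755 [-0.19  0.06  2.05  0.    1.03  1.53]
18.700000000000003
```

View pics/w6.png

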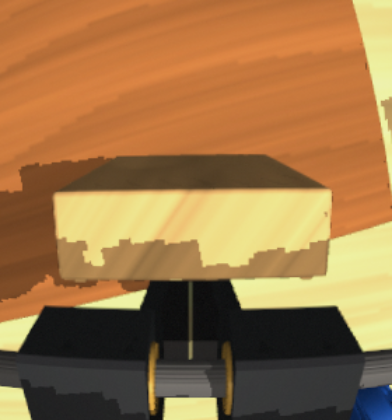

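The front edge of the plaque's top (row 279) now hides the finger tip, so the tip is below the top and just at the face. I'll continue.

Request:
move_arm(linear=[[0.041,-0.006,0],[0.041,-0.006,0],[0.041,-0.006,0],[0.041,-0.006,0],[0.041,-0.006,0],[0.041,-0.006,0],[0.041,-0.006,0],[0.041,-0.006,0],[0,0,0],[0,0,0]], rot=[[0,0,0],[0,0,0],[0,0,0],[0,0,0],[0,0,0],[0,0,0],[0,0,0],[0,0,0],[0,0,0],[0,0,0]], claw=[0,0,0,0,0,0,0,0,0,0])

```text
time_s: 9.55
tool_pos: [552.0, -76.4, 99.5]
ee_rot: [-0.0, 0.997, -0.072, -0.0]
force: [-0.0, -0.2, 0.5]
finger_gap: 0.3
```

```bash
python3 st.py;  python3 - <<'E'
from station import arm
from wproj import *
import cv2
T=pose(arm.get_state());im=arm.get_image("wrist")["img"][:,:,::-1];cv2.imwrite("pics/w7.png",im)
# predicted rows, and brightness profile along centre column to judge tilt
Rz=R.from_euler("z",-8.2,degrees=True).as_matrix();piv=np.array([526,-72,12])+Rz@[16,0,0]
for a in(0,10,15,20,25,30,90):
    Ry=R.from_euler("y",a,degrees=True).as_matrix()
    print(a,[np.round(proj(T,piv+Rz@Ry@np.array(p))).astype(int).tolist() for p in [(0,0,0),(0,0,130),(-32,0,130),(-32,47,130)]])
for u in (300,330): print(u,[tuple(int(x) for x in im[r,u][::-1]) for r in range(20,270,8)])
E
```

```text
9.55 [552.  -76.4  99.5] jaw yaw -8.22 z [-0.  0. -1.] F [-0.  -0.2  0.5] 0.27410843028364074 [-0.18  0.14  1.97 -0.    1.04  1.53]
0 [[315, 205], [315, 285], [315, 331], [235, 328]]
10 [[315, 205], [315, 245], [315, 303], [228, 300]]
15 [[315, 205], [315, 223], [315, 285], [225, 283]]
20 [[315, 205], [315, 199], [315, 264], [222, 263]]
25 [[315, 205], [315, 176], [315, 242], [220, 241]]
30 [[315, 205], [315, 154], [315, 218], [219, 217]]
90 [[315, 205], [315, 58], [315, 52], [252, 54]]
300 [(191, 114, 59), (186, 113, 58), (185, 110, 56), (235, 203, 122), (235, 208, 125), (236, 208, 125), (237, 207, 127), (236, 204, 123), (237, 203, 123), (237, 201, 121), (222, 186, 112), (237, 227, 141), (237, 212, 127), (237, 206, 124), (238, 203, 122), (238, 217, 131), (238, 197, 119), (238, 208, 126), (238, 207, 125), (237, 208, 127), (237, 219, 133), (238, 207, 124), (167, 126, 77), (160, 122, 74), (114, 68, 35), (109, 65, 33), (110, 65, 35), (120, 72, 37), (35, 26, 19), (16, 15, 16), (16, 16, 15), (13, 14, 12)]
330 [(185, 112, 57), (186, 111, 57), (188, 113, 59), (235, 219, 133), (236, 224, 137), (236, 224, 136), (236, 224, 137), (237, 224, 139), (237, 224, 139), (237, 225, 137), (234, 210, 127), (237, 227, 140), (237, 227, 139), (233, 201, 121), (238, 197, 119), (238, 213, 128), (237, 193, 115), (238, 201, 121), (235, 194, 118), (238, 205, 124), (238, 213, 128), (217, 183, 110), (238, 214, 129), (238, 217, 130), (198, 119, 61), (183, 111, 58), (201, 120, 62), (201, 120, 61), (80, 50, 28), (15, 15, 14), (13, 14, 15), (14, 15, 15)]
```

View pics/w7.png

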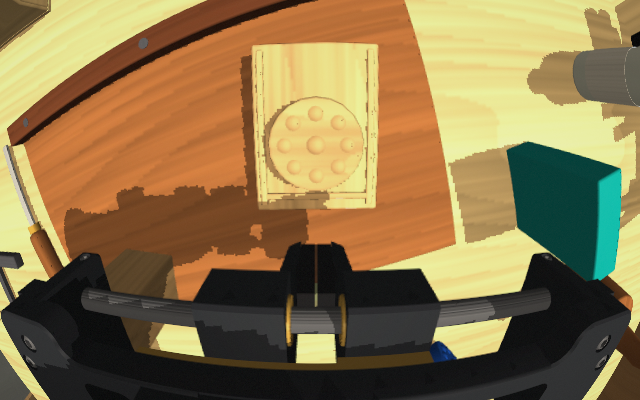

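The plaque lies on its back with the rosette up. Its corners are at (253,44), (378,44), (376,209) and (258,209).

```bash
python3 - <<'E'
from wproj import *
from station import arm
np.set_printoptions(suppress=True,precision=1)
T=pose(arm.get_state())
Q=[atz(T,u,44) for u in [(253,44),(378,44),(376,209),(258,209)]]
for q in Q: print(q)
c=np.mean(Q,0);print("centre",c,"len",np.linalg.norm(Q[0]-Q[3]),"w",np.linalg.norm(Q[0]-Q[1]),np.linalg.norm(Q[2]-Q[3]))
f=lambda d:np.degrees(np.arctan2(-d[0],d[1]))
print("yaw top",f(Q[0]-Q[1]),"bot",f(Q[3]-Q[2]),"sides",[np.degrees(np.arctan2(*(d[[1,0]]))) for d in (Q[0]-Q[3],Q[1]-Q[2])])
for u in [(22,143),(60,110),(110,76),(170,45),(240,20)]: 
    p=atz(T,u,12); yl=p[1]; print("stop",p,"top-view line x:",671.2+(266.4-yl)*(731.7-671.2)/441.2)
E
```

```text
[684.9 -48.1  44. ]
[ 671.5 -140.6   44. ]
[ 542.3 -124.2   44. ]
[556.  -29.5  44. ]
centre [613.7 -85.6  44. ] len 130.1950221814302 w 93.52610420275144 95.73773962796896
yaw top -8.225466198119888 bot -8.254449041043506 sides [np.float64(-8.225171689708661), np.float64(-7.252343722977665)]
stop [672.8 274.1  12. ] top-view line x: 670.1504928521593
stop [689.5 186.5  12. ] top-view line x: 682.1560962409919
stop [702.2 105.8  12. ] top-view line x: 693.2183333730584
stop [711.3  33.7  12. ] top-view line x: 703.1058147550021
stop [716.9 -34.4  12. ] top-view line x: 712.4511604546753
```

Request:
move_arm(linear=[[-0.13,-0.02,0],[-0.13,-0.02,0],[-0.13,-0.02,0],[-0.13,-0.02,0],[0,0,-0.1],[0,0,-0.1],[0,0,-0.1],[0,0,-0.1],[0,0,-0.1],[0,0,0]], rot=[[0,0,0],[0,0,0.06],[0,0,0.06],[0,0,0.058],[0,0,0],[0,0,0],[0,0,0],[0,0,0],[0,0,0],[0,0,0]], claw=[0,0,55,55,55,55,55,55,55,55])

```text
time_s: 10.6
tool_pos: [487.8, -85.5, 36.9]
ee_rot: [-0.001, 0.998, 0.068, -0.002]
force: [-0.7, 0.3, 0.3]
finger_gap: 54.9
```

```bash
python3 st.py
```

```text
10.6 [487.8 -85.5  36.9] jaw yaw 7.78 z [-0.005  0.001 -1.   ] F [-0.7  0.3  0.3] 54.904927157524625 [-0.22  0.1   2.14  0.    0.91  1.21]
```

Request:
move_arm(linear=[[0,0,-0.015],[0,0,-0.015],[0,0,-0.015],[0,0,-0.015],[0,0,-0.015],[0,0,-0.015],[0,0,-0.015],[0,0,0],[0,0,0],[0,0,0]], rot=[[0,0,0],[0,0,0],[0,0,0],[0,0,0],[0,0,0],[0,0,0],[0,0,0],[0,0,0],[0,0,0],[0,0,0]], claw=[55,55,55,55,55,55,55,55,55,55])

```text
time_s: 11.6
tool_pos: [489.7, -86.0, 27.0]
ee_rot: [0.0, 0.998, 0.068, 0.0]
force: [-0.7, -0.2, -0.0]
finger_gap: 55.0
```

```bash
python3 st.py; python3 - <<'E'
from station import arm
import cv2,numpy as np
a=arm.get_image("wrist")["img"][:,:,::-1];cv2.imwrite("pics/w8.png",a)
d=arm.get_image("scene");b=cv2.resize(d["img"][130:210,245:345,::-1],None,fx=6,fy=6,interpolation=cv2.INTER_CUBIC);cv2.imwrite("pics/s8.png",b)
E
```

```text
11.6 [489.7 -86.   27. ] jaw yaw 7.79 z [ 0. -0. -1.] F [-0.7 -0.2 -0. ] 54.96672469830593 [-0.22  0.12  2.14  0.    0.88  1.21]
```

Request:
move_arm(linear=[[0,0,-0.015],[0,0,-0.015],[0,0,-0.015],[0,0,-0.015],[0,0,-0.015],[0,0,-0.015],[0,0,-0.01],[0,0,-0.01],[0,0,0],[0,0,0]], rot=[[0,0,0],[0,0,0],[0,0,0],[0,0,0],[0,0,0],[0,0,0],[0,0,0],[0,0,0],[0,0,0],[0,0,0]], claw=[55,55,55,55,55,55,55,55,55,55])

```text
time_s: 12.7
tool_pos: [489.6, -86.0, 13.8]
ee_rot: [0.0, 0.998, 0.068, -0.0]
force: [-1.1, 0.3, 0.4]
finger_gap: 54.8
```

Request:
move_arm(linear=[[0,0,-0.01],[0,0,-0.01],[0,0,-0.01],[0,0,-0.01],[0,0,0],[0,0,0],[0,0,0],[0,0,0],[0,0,0],[0,0,0]], rot=[[0,0,0],[0,0,0],[0,0,0],[0,0,0],[0,0,0],[0,0,0],[0,0,0],[0,0,0],[0,0,0],[0,0,0]], claw=[55,55,55,55,55,55,55,55,55,55])

```text
time_s: 13.7
tool_pos: [489.6, -86.0, 9.0]
ee_rot: [0.0, 0.998, 0.068, 0.0]
force: [-0.4, 0.6, -0.7]
finger_gap: 54.9
```

No contact with the TCP below the board's level, which confirms the tips are shorter than nominal. I'll carry on down gently.

Request:
move_arm(linear=[[0,0,-0.01],[0,0,-0.01],[0,0,-0.01],[0,0,-0.01],[0,0,-0.01],[0,0,0],[0,0,0],[0,0,0],[0,0,0],[0,0,0]], rot=[[0,0,0],[0,0,0],[0,0,0],[0,0,0],[0,0,0],[0,0,0],[0,0,0],[0,0,0],[0,0,0],[0,0,0]], claw=[55,55,55,55,55,55,55,55,55,55])

```text
time_s: 14.7
tool_pos: [489.7, -86.1, 3.1]
ee_rot: [0.0, 0.998, 0.068, 0.0]
force: [-0.0, -0.9, -0.2]
finger_gap: 55.1
```

Request:
move_arm(linear=[[0,0,-0.01],[0,0,-0.01],[0,0,-0.01],[0,0,-0.01],[0,0,-0.01],[0,0,0],[0,0,0],[0,0,0],[0,0,0],[0,0,0]], rot=[[0,0,0],[0,0,0],[0,0,0],[0,0,0],[0,0,0],[0,0,0],[0,0,0],[0,0,0],[0,0,0],[0,0,0]], claw=[55,55,55,55,55,55,55,55,55,55])

```text
time_s: 15.7
tool_pos: [489.6, -86.0, -2.9]
ee_rot: [-0.0, 0.998, 0.068, 0.0]
force: [0.3, 0.4, -1.1]
finger_gap: 55.2
```

The tips must be more than 15 mm short. I'll raise a little, lean the gripper body back 12° so it clears the rosette, set the opening to 40 and shift 10 mm right.

Request:
move_arm(linear=[[0,0,0.025],[0,-0.083,0],[0,0,0],[0,0,0],[0.083,0.011,0],[0.083,0.011,0],[0.083,0.011,0],[0,0,0],[0,0,0],[0,0,0]], rot=[[0,0,0],[0,0,0],[0.009,-0.066,0],[0.009,-0.066,0],[0,0,0],[0,0,0],[0,0,0],[0,0,0],[0,0,0],[0,0,0]], claw=[40,40,40,40,40,40,40,40,40,40])

```text
time_s: 16.7
tool_pos: [519.9, -91.8, -0.1]
ee_rot: [-0.007, 0.992, 0.068, 0.104]
force: [-0.3, -0.1, -0.2]
finger_gap: 39.5
```

```bash
python3 st.py; cat > plq.py <<'E'
# fit the lying plaque's (x,y,yaw) to the wrist picture: light mask outline at z=44
from wproj import *
from station import arm
import cv2,sys
T=pose(arm.get_state());im=arm.get_image("wrist")["img"];cv2.imwrite(f"pics/{sys.argv[1]}.png",im[:,:,::-1])
# rectify the z=44 plane to a metric map, 1 px = 0.5 mm: rows x 800..450, cols y 60..-220
xs=np.arange(800,450,-.5);ys=np.arange(60,-220,-.5)
Y,Xg=np.meshgrid(ys,xs);P=np.stack([Xg,Y,np.full_like(Y,44),np.ones_like(Y)],-1)@np.linalg.inv(T).T
r=np.hypot(P[...,0],P[...,1]);th=np.arctan2(r,P[...,2]);
mx=(c[0]+K*th*P[...,0]/r).astype(np.float32);my=(c[1]+K*th*P[...,1]/r).astype(np.float32)
m=cv2.remap(np.ascontiguousarray(im[:,:,::-1]),mx,my,cv2.INTER_LINEAR);cv2.imwrite(f"pics/{sys.argv[1]}r.png",m)
f=m.astype(float);mask=((f[...,1]/(f[...,2]+1)>.72)&(f[...,2]>90)).astype(np.uint8)
mask=cv2.morphologyEx(mask,cv2.MORPH_OPEN,np.ones((9,9)))
n,l,s,_=cv2.connectedComponentsWithStats(mask)
for i in range(1,n):
    if 10000<s[i,4]<90000:
        cn=max(cv2.findContours((l==i).astype(np.uint8),0,2)[0],key=cv2.contourArea)
        b=cv2.boxPoints(cv2.minAreaRect(cn));w=np.c_[800-.5*b[:,1],60-.5*b[:,0]]
        print("area mm2",s[i,4]/4,"corners",np.round(w,1).tolist())
E
python3 plq.py w9
```

```text
16.7 [ 5.199e+02 -9.180e+01 -1.000e-01] jaw yaw 7.84 z [ 0.205  0.028 -0.978] F [-0.3 -0.1 -0.2] 39.48884262885754 [-0.28  0.1   2.25  0.15  0.61  1.04]
area mm2 8003.25 corners [[697.5, -164.5], [697.5, -219.5], [507.0, -219.5], [507.0, -164.5]]
area mm2 9926.25 corners [[555.4000244140625, -29.5], [675.5999755859375, -45.20000076293945], [663.4000244140625, -139.3000030517578], [543.2000122070312, -123.69999694824219]]
area mm2 2531.5 corners [[478.0, -39.0], [492.79998779296875, -142.3000030517578], [460.6000061035156, -146.89999389648438], [445.79998779296875, -43.599998474121094]]
```

Request:
move_arm(linear=[[0.05,0.007,0],[0.05,0.007,0],[0.05,0.007,0],[0.05,0.007,0],[0.05,0.007,0],[0.05,0.007,0],[0.05,0.007,0],[0.05,0.007,0],[0,0,0],[0,0,0]], rot=[[0,0,0],[0,0,0],[0,0,0],[0,0,0],[0,0,0],[0,0,0],[0,0,0],[0,0,0],[0,0,0],[0,0,0]], claw=[40,40,40,40,40,40,40,40,40,40])

```text
time_s: 17.75
tool_pos: [567.9, -85.2, 0.1]
ee_rot: [-0.007, 0.992, 0.068, 0.104]
force: [0.5, -0.3, 0.3]
finger_gap: 40.1
```

```bash
python3 st.py; python3 plq.py w10
```

```text
17.75 [ 5.679e+02 -8.520e+01  1.000e-01] jaw yaw 7.8 z [ 0.206  0.028 -0.978] F [ 0.5 -0.3  0.3] 40.12765546682186 [-0.24  0.18  2.15  0.13  0.62  1.09]
area mm2 9056.25 corners [[749.0, -159.0], [749.0, -219.5], [554.5, -219.5], [554.5, -159.0]]
area mm2 11586.5 corners [[577.2999877929688, -24.399999618530273], [707.2000122070312, -25.399999618530273], [706.5, -120.0999984741211], [576.5999755859375, -119.19999694824219]]
```

Request:
move_arm(linear=[[0.02,0.003,0],[0.02,0.003,0],[0.02,0.003,0],[0.02,0.003,0],[0.02,0.003,0],[0,0,0],[0,0,0],[0,0,0],[0,0,0],[0,0,0]], rot=[[0,0,0],[0,0,0],[0,0,0],[0,0,0],[0,0,0],[0,0,0],[0,0,0],[0,0,0],[0,0,0],[0,0,0]], claw=[40,40,40,40,40,40,40,40,40,40])

```text
time_s: 18.8
tool_pos: [576.9, -83.8, -0.8]
ee_rot: [-0.007, 0.992, 0.068, 0.102]
force: [-9.0, -3.8, 6.0]
finger_gap: 39.9
```

```bash
python3 st.py; python3 plq.py w11
```

```text
18.8 [576.9 -83.8  -0.8] jaw yaw 7.79 z [ 0.201  0.028 -0.979] F [-9.  -3.8  6. ] 39.94324379790104 [-0.23  0.2   2.13  0.13  0.62  1.1 ]
area mm2 9117.0 corners [[758.0, -159.0], [758.0, -219.5], [564.0, -219.5], [564.0, -159.0]]
area mm2 11764.5 corners [[711.4000244140625, -20.5], [713.7999877929688, -115.19999694824219], [584.0, -118.4000015258789], [581.5999755859375, -23.799999237060547]]
```

```bash
python3 - <<'E'
from station import arm
import numpy as np
s=arm.get_state();F=s["force"];M=s["ft_torque"];print(F,M,s["time_s"])
# point on line of action closest to reference: r=FxM/|F|^2
print("r mm",np.cross(F,M)/np.dot(F,F)*1000,"parallel moment",np.dot(F,M)/np.linalg.norm(F))
E
```

```text
[-8.85732615 -3.58416445  6.17398911] [-0.72672849  1.2891915  -0.41719596] 18.85
r mm [ -49.94842409  -63.22260293 -108.35938917] parallel moment -0.0667683679172641
```

The force line passes through the right finger's tip and presses the plaque down by about 6 N, so the tip is probably at board level. I'll back off, raise 8 mm and push again.

Request:
move_arm(linear=[[-0.05,-0.007,0],[-0.05,-0.007,0],[0,0,0.035],[0,-0.03,0.035],[0.04,0.005,0],[0.04,0.005,0],[0.04,0.005,0],[0.02,0,0],[0.01,0,0],[0,0,0]], rot=[[0,0,0],[0,0,0],[0,0,0],[0,0,0],[0,0,0],[0,0,0],[0,0,0],[0,0,0],[0,0,0],[0,0,0]], claw=[40,40,40,40,40,40,40,40,40,40])

```text
time_s: 19.85
tool_pos: [581.7, -88.3, 7.1]
ee_rot: [-0.007, 0.993, 0.068, 0.1]
force: [-14.5, -8.9, 10.3]
finger_gap: 39.8
```

```bash
python3 st.py; python3 plq.py w12
```

```text
19.85 [581.7 -88.3   7.1] jaw yaw 7.81 z [ 0.198  0.027 -0.98 ] F [-14.5  -8.9  10.3] 39.770652994982775 [-0.24  0.2   2.11  0.12  0.65  1.1 ]
area mm2 9219.0 corners [[764.5, -160.5], [764.5, -219.5], [566.0, -219.5], [566.0, -160.5]]
area mm2 12270.25 corners [[711.0, -16.5], [718.0999755859375, -111.30000305175781], [588.2000122070312, -121.0], [581.0999755859375, -26.200000762939453]]
```

Request:
move_arm(linear=[[-0.06,0,0],[0,0,0],[0.03,0,0],[0.02,0,0],[0.02,-0.01,0.005],[0.02,-0.01,0.005],[0.015,-0.01,0.005],[0.01,-0.01,0],[0,0,0],[0,0,0]], rot=[[0,0,0],[0,0,0],[0,0,0],[0,0,0],[0,0,0],[0,0,0],[0,0,0],[0,0,0],[0,0,0],[0,0,0]], claw=[40,40,40,40,40,40,40,40,40,40])

```text
time_s: 20.9
tool_pos: [586.4, -90.1, 7.6]
ee_rot: [-0.009, 0.993, 0.068, 0.098]
force: [-16.1, 1.0, 8.2]
finger_gap: 39.7
```

```bash
python3 st.py; python3 plq.py w13
```

```text
20.9 [586.4 -90.1   7.6] jaw yaw 7.9 z [ 0.194  0.031 -0.981] F [-16.1   1.    8.2] 39.67731331431904 [-0.24  0.21  2.1   0.13  0.66  1.1 ]
area mm2 9123.75 corners [[768.5, -160.5], [768.5, -219.5], [571.0, -219.5], [571.0, -160.5]]
area mm2 12264.0 corners [[710.0999755859375, -13.0], [723.0999755859375, -107.19999694824219], [594.5, -125.0], [581.5, -30.700000762939453]]
```

The plaque's yaw is now 7.9°, matching the stop's 7.8°, and its top edge lies on the stop line. I'll retreat and check.

Request:
move_arm(linear=[[-0.05,-0.007,0],[-0.08,-0.011,0],[-0.1,-0.014,0],[-0.1,-0.014,0],[0,0,0.15],[0,0,0.2],[0,0,0.25],[0,0,0.25],[0,0,0],[0,0,0]], rot=[[0,0,0],[0,0,0],[0,0,0],[0,0,0],[0,0,0],[0,0,0],[0,0,0],[0,0,0],[0,0,0],[0,0,0]], claw=[40,40,40,40,40,40,40,40,40,40])

```text
time_s: 21.95
tool_pos: [552.7, -97.6, 113.2]
ee_rot: [-0.007, 0.992, 0.068, 0.105]
force: [0.6, 0.5, -0.6]
finger_gap: 39.8
```

Request:
move_arm(linear=[[0,0,0.25],[0,0,0.25],[0.3,0,0],[0.2,0,0],[0,0,0],[0,0,0],[0,0,0],[0,0,0],[0,0,0],[0,0,0]], rot=[[0,0,0],[0,0,0],[-0.009,0.066,0],[-0.009,0.066,0],[0,0,0],[0,0,0],[0,0,0],[0,0,0],[0,0,0],[0,0,0]], claw=[40,40,40,40,40,40,40,40,40,40])

```text
time_s: 22.95
tool_pos: [611.9, -97.5, 173.1]
ee_rot: [0.0, 0.998, 0.068, 0.001]
force: [-0.2, -0.7, 0.8]
finger_gap: 40.1
```

```bash
python3 st.py; python3 plq.py w14; python3 - <<'E'
import cv2
m=cv2.imread("pics/w14r.png")   # crop x 760..680, y 30..-150
cr=m[80:240,60:420];cv2.imwrite("pics/v14.png",cv2.resize(cr,(792,352),interpolation=cv2.INTER_CUBIC))
E
```

```text
22.95 [611.9 -97.5 173.1] jaw yaw 7.77 z [ 0.001 -0.    -1.   ] F [-0.2 -0.7  0.8] 40.053554444913594 [-0.2   0.18  1.77  0.    1.19  1.24]
area mm2 12286.0 corners [[710.2000122070312, -12.600000381469727], [723.5999755859375, -107.30000305175781], [594.5999755859375, -125.5], [581.2000122070312, -30.899999618530273]]
area mm2 3225.5 corners [[481.70001220703125, -58.400001525878906], [496.70001220703125, -169.5], [465.3999938964844, -173.6999969482422], [450.3999938964844, -62.70000076293945]]
```

View pics/v14.png

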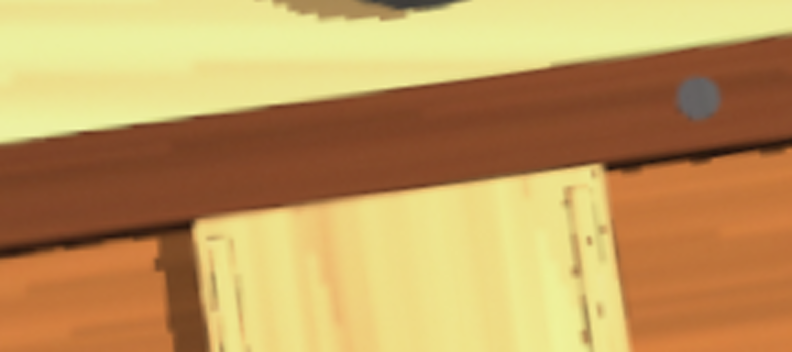

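The rectified crop shows the plaque's top edge, (195,220) to (600,165), continuing the stop's near edge, (185,222) to (610,160). There is no gap, and the two are parallel within about 0.6°. I'll check the blank and bystanders by image difference, then hand in.

```bash
python3 - <<'E'
from station import arm
import cv2,numpy as np
a=cv2.imread("pics/scene0.png");b=arm.get_image("scene")["img"][:,:,::-1]
# shift estimate for each item by template match
for n,(x,y,w,h) in dict(blank=(342,174,30,42),gouge=(396,175,18,102),foot=(428,238,36,40),glue=(172,165,32,44),tin=(254,254,30,30),clamp=(430,175,52,72),mallet=(210,92,34,56)).items():
    r=cv2.matchTemplate(b[y-8:y+h+8,x-8:x+w+8],a[y:y+h,x:x+w],cv2.TM_CCOEFF_NORMED);_,v,_,l=cv2.minMaxLoc(r);print(n,round(v,3),"shift px",(l[0]-8,l[1]-8))
E
python3 st.py
```

```text
blank 0.933 shift px (0, 0)
gouge 0.661 shift px (0, 0)
foot 0.995 shift px (0, 0)
glue 0.994 shift px (0, 0)
tin 0.997 shift px (0, 0)
clamp 0.969 shift px (0, 0)
mallet 0.861 shift px (0, 0)
23.05 [612.2 -97.4 173. ] jaw yaw 7.78 z [ 0.001 -0.    -1.   ] F [1.  0.7 1.1] 40.1158725730678 [-0.2   0.18  1.77  0.    1.19  1.24]
```

```bash
python3 -c "from station import arm;print(arm.close_job())"
```

```text
the job is handed in; nothing more can be done
None
```

I pushed the plaque over backwards with the shut fingers. With the jaws opened to 40 mm and set parallel to the stop, I then pushed its near edge until it turned square and met the stop. I retreated and handed the job in at about 23 s; no verdict was reported.

**Plaque:** in the last wrist picture it lies rosette up, at a yaw of about 8°. Its top edge is on the stop's near face with no visible gap, and parallel to it within about 0.6° (0.01 rad). In the last push I pressed it against the stop with about 16 N.

**Blank, tools, tin, bottle and foot:** all show a shift of 0 px in the scene view. The match was weaker for the gouge (0.66) and the mallet (0.86); I think the arm's changed shadow is the reason but did not check. The gripper was clear, about 170 mm up, with no load.

**What disagreed:**
- **First tip push:** it passed over the plaque without touching it, because the finger tips are at least 15 mm, and probably about 25 mm, shorter than the stated TCP. I repeated the push lower.
- **Push along the board:** it briefly stalled at about 9 N when the plaque's corner met the stop. I backed off, raised the tool 8 mm and pushed again, and the plaque then turned square.

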